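# Cure the enamel on a buckle while its turntable coasts

### The job

Give the bench turntable a push by one of its knobs so that it coasts by itself at roughly one turn in six to ten seconds (never faster than a turn in three), and let go of it. Then take the curing lamp from its cork mat and, while the table coasts untouched and is still plainly turning (at least a turn in 25 seconds), keep the lamp upright with its lens over the middle of the moving buckle, 2 to 4 cm above it and within 1.5 cm sideways, following it for seven seconds without a break and without ever touching the turntable with the lamp. Finally stand the lamp back upright on its cork mat and let go of it; the table may still be turning, and the other things on the bench stay where they are.

Things in the scene. Friction and masses are not known exactly. Their poses are not given: they have to be found in the camera images.
- turntable: disc of the bench turntable: aluminium, black rubber face, 280 mm across, 18 mm thick. Turns without stops either way about its vertical z axis. Origin on the axis at the underside, 37 mm above the bench, so the disc's top is at 55 mm. Knobs stand at x = +120 and -120 mm, the buckle's wooden block at y = +80 mm, an equal empty block at y = -80 mm (each 44 x 54 mm, 15 mm high)
- foot: grey fixed foot that carries the disc, 170 mm across; origin on the axis, on the bench. The disc with its knobs and blocks has nominally 2.6 kg and 0.025 kg m2 about the axis (both vary by 30 %); bearing drag about 0.0005 N m per rad/s plus 0.0001 N m, so a coasting table loses half its speed in about 20 to 40 s
- knob0_top (a point): centre of the top of one of two equal upright dark steel push knobs on the disc, 120 mm from the axis: round, 18 mm in diameter (22 mm at the bead near the top), 40 mm high above the disc, top 95 mm above the bench
- knob1_top (a point): the same point of the other push knob, half a turn on from the first
- buckle_top (a point): centre of the top face of the buckle, a rectangular brass plate 34 x 46 mm, 6 mm thick, with a pale steel field in the middle, fixed on its wooden block on the disc 80 mm from the axis, a quarter turn from either knob; the top face is 77 mm above the bench
- lamp: cordless curing lamp, black, 0.22 kg nominal, 120 mm tall, standing lens down: round head 54 mm in diameter and 26 mm high with the flat lens underneath, tapering until 42 mm above the lens to a straight round handle 32 mm in diameter. Origin at the centre of the lens (underside), z up along the handle to its top. Grip the handle about 90 mm above the lens
- mat: cork mat of the lamp, 110 x 110 mm, 5 mm thick, fixed on the bench to the left or right of the turntable (its place is exchanged with the awl rack's); the origin is the centre of its underside, on the bench
- awl_rack: wooden block 70 x 100 mm with four wooden handles standing in it, 90 mm high in all, fixed; origin at the centre of its underside
- spool: bystander: pale spool, 60 mm in diameter, 60 mm high, origin under its centre
- rivet_bowl: bystander: steel bowl, 110 mm in diameter, 35 mm high, origin under its centre
- glue_jar: bystander: amber jar, 70 mm in diameter, 90 mm high, origin under its centre
- hammer: bystander: hammer lying on the bench
- driver: bystander: screwdriver lying on the bench near the robot
- needle_cup: bystander: white cup, 80 mm in diameter, 85 mm high, origin under its centre
- wax_block: bystander: yellow wax block, 50 x 35 x 25 mm, origin under its centre
Mind the look-alikes: they are no part of the job. There is more than one size of the lamp; the job needs the largest. There is more than one size of the mat; the one meant has the size given above.

How it is judged:
By the outcome, as a careful person would: the job done as asked, in the order asked, and still so for the second after the job is handed in, with the robot touching nothing.
It also fails if it takes over 62 s, if anything falls off the work surface, if the arm or the gripper's body presses on something with over 40 N, if the wrist force passes 120 N, or if a joint passes its speed limit or range.

### The arm

A 6-joint arm with a two-finger parallel gripper is mounted at the origin on the work surface. World frame = base frame: x ahead of the robot, y to its left, z up, the work surface at z = 0. Lengths are in mm, angles in rad, forces in N, time in s.
With the tool pointing down it reaches from about 275 to 850 mm from the base axis. Payload 19 kg.
Tool frame: the origin (TCP) lies between the finger pads; the fingertips stand 19 mm ahead of it and the grasp point (between the pads) is the TCP; z points along the fingers, y is the line along which they close (so a half turn about z gives the same grasp; the last joint's range is limited). The gripper opens to 85 mm and grips with 20 to 120 N. Pads are 22 mm wide; open, the fingers measure 114 mm over their backs; the gripper's body (76 mm by 85 mm) begins 54 mm behind the grasp point. The pads swing forward as they close: fully open they stand 13 mm farther back than shut.
Start: joints at [-1.251, 0.15, 1.437, -0, 1.554, -0.134], TCP at [252.041, -516.783, 223.767] pointing down, gripper open.
Joint ranges: [-2.8, 2.8], [-0.68, 2.1], [0.12, 2.68], [-1.39, 4.53], [0.16, 2.79], [-2.81, 2.81]. Speed limits (rad/s): [1.89, 1.89, 2.22, 3.01, 3.01, 3.01].

### API

Orientations are given as a 3x3 rotation matrix whose columns are the frame's x, y, z axes.
In Python, from workcell import arm gives the robot as it stands.
- The arm moves only by the tool play_rows, never from a script. Its argument "increments" is a list of rows, each a list of 7 numbers: the shift along the tool's x, y, z in units of 100 mm (1.0 is 100 mm), then the turn, a rotation vector about the tool's x, y, z in units of 2 rad (1.0 is 2 rad), then the opening, from 0 (shut) to 1 (fully open). In form: [[dx, dy, dz, ax, ay, az, hand], ...]. A call has exactly 5 rows; each row shifts and turns the commanded pose from where the row before left it, along the tool's axes as they then stand; what a row does not reach is not made up. A row lasts 1/12 s, in which the tool goes at most 41.7 mm and 7.16 degrees, less where a joint would pass 70% of its speed; a pose out of reach is approached as far as the arm can. A call with a number of a shift or a turn outside -1 to 1 is refused whole. A call with a gripper value outside its range is refused whole. The fingers move at their own pace and stop on an object; the grip force is fixed at half the most. Time passes only in rows, so rows that do not move let the fingers close, or fill a call up. It gives the time, the measured TCP pose, the force, the opening and the grip force at its end, in the units of the state.
- arm.sense(): the state, without advancing time (a new reading comes with each control period).
- arm.get_image(name): name is "scene" or "side" or "wrist"; returns (picture, depth): 420x560x3 uint8, red, green, blue; 420x560 float32, mm along the optical axis (not along the pixel's ray), 0 where there is no reading.
- arm.camera_info(name): a dict with "intrinsics" (3x3 intrinsics, pixels), "world_from_camera" (4x4, takes a point from camera to world coordinates). Camera axes: x right, y down, z forward; pixel columns grow to the right and rows downward; lengths in mm; the calibration is good to about 2 mm. A picture is of the moment at which its call begins: read the wrist's pose just before it. camera_info takes no time and is no camera call; for the wrist camera it gives the pose at the moment of the call.
- arm.finish_job(): hands the job in; it is judged then, once.
The state is a dict: "t": time; "joint_pos": joint angles; "qd": joint speeds; "effort": joint torques, N m; "ee_pos": TCP position; "tool_rot": TCP orientation; "wrist_force": force on the tool from outside, world axes, zero at the start; "moment": the same for the moment, N m; "finger_gap": finger opening in mm; "finger_force": force on a finger pad.
Only numpy, scipy, OpenCV 4.12 (cv2) and the standard library are available. Lean on these libraries where they do the work, as an engineer would, in place of code of your own. Each camera call takes 0.05 s, during which the arm holds its last target. There are 200 camera calls.

## Working session

There is one attempt and no reset: what is moved stays moved. The work goes in short steps, Python scripts to look and compute and a tool call to move; the robot and the scene stay as the last step left them, time stands still between calls to the robot, and variables do not carry over. Pictures are saved under pics/ and viewed, at most 10 in all, crops included, and the job is handed in when it is done.

Besides the shell and the picture viewer there is one more tool, called after "Emit:" as a command line: name --pt "numbers of a row" for each row, then --argument value for the rest. play_rows: Moves the arm, as the interface text tells. Shifts and turns lie within -1 to 1; 1 stands for 100 mm of shift or 2 rad of turn. Its arguments: {"type":"object","properties":{"increments":{"type":"array","items":{"type":"array","items":{"type":"number"}}}},"required":["increments"]}

```bash
mkdir -p pics; ls; python3 - <<'E'
from workcell import arm
import cv2, numpy as np
for n in("scene","side"):
    im,d=arm.get_image(n); cv2.imwrite(f"pics/{n}0.png",im[:,:,::-1]); np.save(f"pics/{n}0.npy",d)
    i=arm.camera_info(n); print(n,i["intrinsics"].round(1).tolist() if hasattr(i["intrinsics"],'round') else i["intrinsics"],np.round(i["world_from_camera"],3).tolist())
s=arm.sense();print(s)
E
```

```text
pics
scene [[415.3, 0.0, 277.2], [0.0, 415.3, 213.0], [0.0, 0.0, 1.0]] [[-0.862, 0.427, -0.273, 776.398], [0.507, 0.722, -0.471, 476.662], [-0.004, -0.544, -0.839, 936.761], [0.0, 0.0, 0.0, 1.0]]
side [[394.0, 0.0, 273.8], [0.0, 394.0, 209.4], [0.0, 0.0, 1.0]] [[0.778, -0.481, 0.405, 15.839], [-0.629, -0.596, 0.5, -592.256], [0.001, -0.643, -0.766, 1062.653], [0.0, 0.0, 0.0, 1.0]]
{'t': 0.1, 'joint_pos': array([-1.25099833e+00,  1.50915648e-01,  1.43793640e+00,  1.68891647e-05,
        1.55381508e+00, -1.34009738e-01]), 'qd': array([-0.00076434,  0.00027193, -0.00014574, -0.00029677, -0.00016175,
        0.00055825]), 'effort': array([ 7.31162931e-03, -7.14385915e+01, -5.71792674e+01, -1.78776963e-05,
        7.11223518e-03, -5.42015925e-05]), 'ee_pos': array([ 251.98499994, -516.59204577,  223.2626492 ]), 'tool_rot': array([[ 8.98784503e-01,  4.38390595e-01, -3.21757249e-04],
       [ 4.38390684e-01, -8.98783932e-01,  1.02530656e-03],
       [ 1.60294508e-04, -1.06258503e-03, -9.99999423e-01]]), 'wrist_force': array([0.58530705, 0.87671277, 0.49649519]), 'moment': array([-0.00141803, -0.01135931,  0.00891487]), 'finger_force': 0.0, 'finger_gap': 85.27273954252956}
```

View pics/scene0.png

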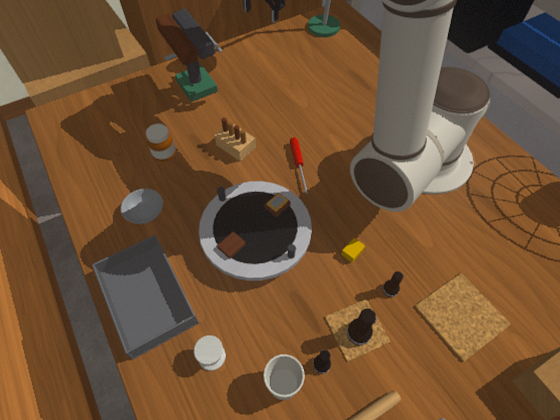

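View pics/side0.png

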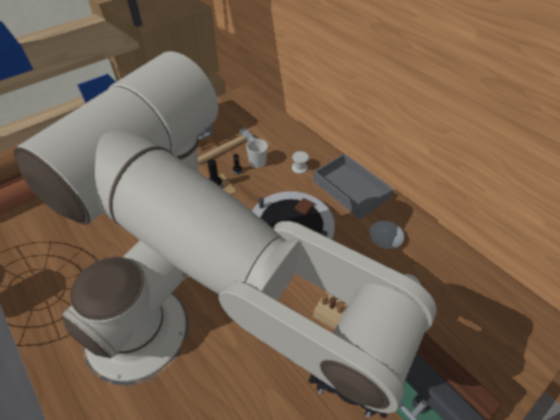

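The scene view shows the turntable at (255,228), with the buckle at (277,203) and knobs at (222,194) and (292,252). The largest lamp stands on its small cork mat at (360,330). The larger empty mat at (462,315) is a decoy, and so are the small lamps. In the side view the arm hides much of this. I'll measure next.

```bash
cat > h.py <<'E'
from workcell import arm
import cv2, numpy as np
def cloud(d,info):
    K=np.array(info["intrinsics"]);T=np.array(info["world_from_camera"])
    v,u=np.mgrid[:d.shape[0],:d.shape[1]]
    P=np.stack([(u-K[0,2])/K[0,0]*d,(v-K[1,2])/K[1,1]*d,d],-1)
    W=P@T[:3,:3].T+T[:3,3]; W[d==0]=np.nan
    return W
def fitc(p):
    A=np.c_[2*p,np.ones(len(p))];s=np.linalg.lstsq(A,(p**2).sum(1),rcond=None)[0]
    return s[:2],np.sqrt(s[2]+s[:2]@s[:2])
E
python3 - <<'E'
from h import *
for n in("scene","side"):
    d=np.load(f"pics/{n}0.npy");im=cv2.imread(f"pics/{n}0.png");W=cloud(d,arm.camera_info(n))
    if n=="scene":
        for u,v in [(255,228),(277,203),(222,192),(292,249),(231,245),(367,316),(362,325),(340,345),(398,277),(322,357),(285,370),(353,250),(209,350),(302,180),(240,145),(462,315),(160,140),(142,205)]: print((u,v),W[v,u].round(0))
        np.save("pics/W.npy",W)
    z=W[...,2]
    # disc top plane
    c0=W[228,255][:2] if n=="scene" else C
    m=(abs(z-55)<5)&(np.hypot(W[...,0]-c0[0],W[...,1]-c0[1])<190)
    p=W[m][:,:2]; h=cv2.convexHull(p.astype(np.float32))[:,0]; C,r=fitc(h); print(n,"disc",C,r,np.median(z[m]))
    m=(z>85)&(z<105)&(abs(np.hypot(W[...,0]-C[0],W[...,1]-C[1])-120)<18)
    k,l,st,ce=cv2.connectedComponentsWithStats(m.astype(np.uint8))
    for i in range(1,k):
        if st[i,4]>5:q=W[l==i];print(" knob",q.mean(0).round(1),q[:,2].max().round(1),st[i,4])
    m=(z>71)&(z<84)&(np.hypot(W[...,0]-C[0],W[...,1]-C[1])<112)
    k,l,st,ce=cv2.connectedComponentsWithStats(m.astype(np.uint8))
    for i in range(1,k):
        if st[i,4]>20:
            q=W[l==i];print(" buck",q.mean(0).round(1),st[i,4],cv2.minAreaRect(q[:,:2].astype(np.float32)))
    for lo,hi in((110,135),(3,9)):
        m=(z>lo)&(z<hi)&(W[...,0]>150)&(W[...,0]<750)&(W[...,1]>C[1]+140)&(W[...,1]<600)
        k,l,st,ce=cv2.connectedComponentsWithStats(m.astype(np.uint8))
        for i in range(1,k):
            if st[i,4]>15:
                q=W[l==i];print(" tall/mat",lo,q.mean(0).round(1),q.max(0).round(1),st[i,4],cv2.minAreaRect(q[:,:2].astype(np.float32)),ce[i].round())
E
```

```text
(255, 228) [560.  -6.  58.]
(277, 203) [483. -31.  79.]
(222, 192) [ 590. -121.   94.]
(292, 249) [523. 106.  95.]
(231, 245) [635.  13.  71.]
(367, 316) [482. 325. 125.]
(362, 325) [495. 331. 105.]
(340, 345) [530. 325.   2.]
(398, 277) [354. 281.  84.]
(322, 357) [596. 339.  84.]
(285, 370) [663. 309.   4.]
(353, 250) [374. 154.  25.]
(209, 350) [785. 205.  62.]
(302, 180) [ 355. -109.    0.]
(240, 145) [ 461. -278.   45.]
(462, 315) [249. 412.   5.]
(160, 140) [ 657. -372.   86.]
(142, 205) [ 776. -253.    8.]
scene disc [556.61260816 -12.04484376] 139.5306902864979 56.030959054747655
 knob [ 590.6 -125.3   94.4] 98.9 53
 knob [524.3 104.4  94.4] 99.4 64
 buck [481.  -32.7  76.4] 233 ((481.5084228515625, -33.76130294799805), (50.70222473144531, 41.34210205078125), 13.046855926513672)
 buck [637.7  16.5  72.1] 79 ((641.1019287109375, 19.47808837890625), (26.947509765625, 53.8524055480957), 69.80313110351562)
 tall/mat 110 [262.4 148.6 123.7] [280.2 169.5 134.9] 94 ((263.1003723144531, 147.4664764404297), (8.041825294494629, 49.85398864746094), 36.09056091308594) [396. 207.]
 tall/m
[... 799 characters left out ...]
0639343261719), 43.73815155029297) [284. 382.]
 tall/mat 3 [259.1 580.2   6.1] [260.7 591.    8.9] 18 ((258.7305603027344, 580.2957763671875), (20.823593139648438, 5.422685146331787), 78.34552001953125) [516. 384.]
side disc [576.02291464  -6.6938192 ] 125.71772003116554 55.28939772420961
 knob [521.2 100.2  93.5] 98.4 30
 knob [ 588.2 -129.4   93.9] 98.1 34
 tall/mat 110 [476.4 321.2 122.1] [492.3 339.8 128.4] 69 ((477.32659912109375, 321.8085632324219), (31.213970184326172, 31.30307960510254), 79.21318054199219) [211. 163.]
 tall/mat 3 [513.7 299.8   5.4] [534.2 364.1   8.8] 121 ((510.5187072753906, 309.1334533691406), (113.39224243164062, 37.46986389160156), 82.49454498291016) [227. 185.]
```

Emit:
play_rows --pt "0.36 -0.165 0 0 0 0 0" --pt "0.36 -0.165 0 0 0 0 0" --pt "0.36 -0.165 0 0 0 0 0" --pt "0.36 -0.165 0 0 0 0 0" --pt "0.36 -0.165 0 0 0 0 0"

```text
t: 0.52
ee_pos: [378.3, -362.1, 223.6]
tool_rot: [[0.899, 0.438, -0.0], [0.438, -0.899, 0.0], [-0.0, -0.0, -1.0]]
wrist_force: [0.3, -0.7, -0.4]
finger_gap: 25.4
finger_force: 0.0
```

Emit:
play_rows --pt "0.36 -0.165 0 0 0 0 0" --pt "0.36 -0.165 0 0 0 0 0" --pt "0.36 -0.165 0 0 0 0 0" --pt "0.36 -0.165 0 0 0 0 0" --pt "0.36 -0.165 0 0 0 0 0"

```text
t: 0.93
ee_pos: [504.1, -208.8, 223.7]
tool_rot: [[0.899, 0.438, -0.0], [0.438, -0.899, 0.0], [-0.0, -0.0, -1.0]]
wrist_force: [1.4, -0.9, 0.3]
finger_gap: -0.1
finger_force: 0.0
```

Emit:
play_rows --pt "0.36 -0.165 0 0 0 0 0" --pt "0.36 -0.165 0 0 0 0 0" --pt "0 0 0.3 0 0 0 0" --pt "0 0 0.3 0 0 0 0" --pt "0 0 0 0 0 0 0"

```text
t: 1.35
ee_pos: [551.7, -147.8, 158.1]
tool_rot: [[0.898, 0.44, -0.007], [0.44, -0.898, 0.003], [-0.005, -0.006, -1.0]]
wrist_force: [-0.9, 0.8, -1.2]
finger_gap: 0.2
finger_force: 0.0
```

Emit:
play_rows --pt "0 0 0.25 0 0 0 0" --pt "0 0 0.25 0 0 0 0" --pt "0 0 0.25 0 0 0 0" --pt "0.06 0 0 0 0 0 0" --pt "0.04 0 0 0 0 0 0"

```text
t: 1.77
ee_pos: [562.8, -145.2, 89.6]
tool_rot: [[0.899, 0.438, -0.001], [0.438, -0.899, 0.001], [-0.001, -0.001, -1.0]]
wrist_force: [0.9, -0.6, 0.4]
finger_gap: 0.0
finger_force: 0.0
```

```bash
python3 - <<'E'
from h import *
s=arm.sense();print(s["ee_pos"],s["t"])
im,d=arm.get_image("wrist"); cv2.imwrite("pics/w1.png",im[:,:,::-1])
E
```

```text
[ 562.78240717 -145.17536315   89.60446973] 1.7667
```

View pics/w1.png

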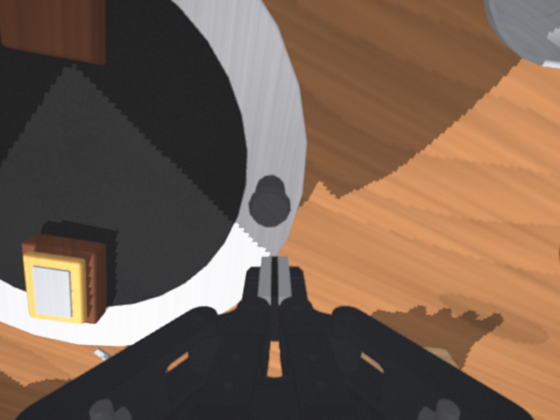

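The wrist view shows the shut fingers at (275,260), right behind the knob at (270,200). The buckle is at (53,290). I'll push now.

Emit:
play_rows --pt "0.03 0.003 0.03 0 0 0 0" --pt "0.03 0.004 0 0 0 0 0" --pt "0.03 0.005 0 0 0 0 0" --pt "0.035 0.005 0 0 0 0 0" --pt "0.04 0.005 0 0 0 0 0"

```text
t: 2.23
ee_pos: [578.6, -139.8, 86.3]
tool_rot: [[0.899, 0.438, 0.0], [0.438, -0.899, -0.0], [0.0, 0.0, -1.0]]
wrist_force: [-0.5, -1.5, 1.1]
finger_gap: 0.1
finger_force: 0.9
```

Emit:
play_rows --pt "0.045 0.004 0 0 0 0 0" --pt "0.05 0.003 0 0 0 0 0" --pt "0.055 0.001 0 0 0 0 0" --pt "0.06 -0.002 0 0 0 0 0" --pt "0.065 -0.006 0 0 0 0 0"

```text
t: 2.65
ee_pos: [603.6, -127.4, 85.7]
tool_rot: [[0.899, 0.438, -0.0], [0.438, -0.899, 0.0], [-0.0, -0.0, -1.0]]
wrist_force: [0.3, -0.5, 0.4]
finger_gap: 0.3
finger_force: 0.0
```

Emit:
play_rows --pt "0.069 -0.01 0 0 0 0 0" --pt "0.073 -0.016 0 0 0 0 0" --pt "0.077 -0.022 0 0 0 0 0" --pt "0.077 -0.028 0 0 0 0 0" --pt "0.075 -0.033 0 0 0 0 0"

```text
t: 3.07
ee_pos: [632.2, -101.0, 85.7]
tool_rot: [[0.899, 0.438, -0.0], [0.438, -0.899, 0.0], [0.0, -0.0, -1.0]]
wrist_force: [-0.1, 1.0, -0.4]
finger_gap: -0.2
finger_force: 0.0
```

Emit:
play_rows --pt "0.072 -0.038 0 0 0 0 0" --pt "0.07 -0.042 0 0 0 0 0" --pt "-0.02 0 0 0 0 0 0" --pt "-0.1 0 -0.1 0 0 0 0" --pt "-0.1 0 -0.3 0 0 0 0"

```text
t: 3.48
ee_pos: [618.5, -97.7, 122.5]
tool_rot: [[0.899, 0.439, -0.007], [0.439, -0.899, 0.002], [-0.005, -0.005, -1.0]]
wrist_force: [0.3, 0.2, 0.3]
finger_gap: -0.3
finger_force: 0.0
```

```bash
cat >> h.py <<'E'
C=np.array([556.,-12.3])
OFF=dict(scene=np.array([1.,1.,0]),side=np.array([-1.6,-3,0]))
def table(n="scene"):
    """time and buckle angle from one picture: knobs' centroids (angle mod pi), buckle side by brightness-height"""
    t=arm.sense()["t"];im,d=arm.get_image(n);W=cloud(d,arm.camera_info(n))
    z=W[...,2];R=np.hypot(W[...,0]-C[0],W[...,1]-C[1])
    m=(z>84)&(z<103)&(abs(R-120)<20)
    k,l,st,ce=cv2.connectedComponentsWithStats(m.astype(np.uint8));o=[]
    for i in range(1,k):
        if st[i,4]>20:
            q=W[l==i].mean(0)[:2]-OFF[n][:2]-C;o.append((np.arctan2(q[1],q[0]),np.hypot(*q),st[i,4]))
    m=(z>73.5)&(z<84)&(R<112)
    q=W[m]
    b=np.median(q,0)[:2]-C if len(q)>20 else np.array([np.nan]*2)
    ba=np.arctan2(b[1],b[0])
    # refine with knobs
    f=[]
    for a,r,s in o:
        e=(a+np.pi/2-ba+np.pi/2)%np.pi-np.pi/2
        if abs(e)<.4:f.append(ba+e)
    return t,ba,np.mean(f) if f else np.nan,len(q),[tuple(np.round(x,2)) for x in o],im
E
python3 - <<'E'
from h import *
print(arm.sense()["ee_pos"])
for i in range(4): print(table(["scene","side"][i%2])[:5])
E
```

```text
[618.51486196 -97.66033751 122.45423282]
(3.4833, np.float64(-1.905429620375049), np.float64(-1.9069132905343187), 206, [(np.float64(2.8), np.float64(119.46), np.float64(58.0)), (np.float64(-0.33), np.float64(119.5), np.float64(64.0))])
(3.5333, np.float64(-1.8634238059715365), np.float64(-1.8723116392726735), 132, [(np.float64(2.84), np.float64(119.14), np.float64(35.0))])
(3.5833, np.float64(-1.802884150644632), np.float64(-1.8211102787120712), 216, [(np.float64(2.89), np.float64(119.46), np.float64(57.0)), (np.float64(-0.25), np.float64(119.55), np.float64(61.0))])
(3.6333, np.float64(-1.7833091281762856), np.float64(-1.7879519836288953), 126, [(np.float64(2.92), np.float64(119.61), np.float64(37.0))])
```

The coast speed is about 0.83 rad/s, or 7.6 s per turn. I'll go to the lamp now, opening the hand on the way.

Emit:
play_rows --pt "0 -0.1 -0.3 0 0 0 1" --pt "0.04 -0.25 -0.3 0 0 0 1" --pt "0.05 -0.35 -0.2 0 0 0 1" --pt "0.05 -0.4 0 0 0 0 1" --pt "0.05 -0.4 0 0 0 0 1"

```text
t: 4.1
ee_pos: [571.7, 45.9, 206.8]
tool_rot: [[0.899, 0.437, 0.001], [0.437, -0.899, -0.0], [0.001, 0.001, -1.0]]
wrist_force: [1.2, 1.3, -1.7]
finger_gap: 60.5
finger_force: 0.0
```

Emit:
play_rows --pt "0.05 -0.4 0 0 0 0 1" --pt "0.05 -0.4 0 0 0 0 1" --pt "0.05 -0.4 0 0 0 0 1" --pt "0.05 -0.4 0 0 0 0 1" --pt "0 -0.2 0 0 0 0 1"

```text
t: 4.52
ee_pos: [509.5, 218.9, 205.5]
tool_rot: [[0.898, 0.44, -0.001], [0.44, -0.898, 0.001], [-0.0, -0.001, -1.0]]
wrist_force: [-0.8, -0.1, 0.0]
finger_gap: 85.7
finger_force: 0.0
```

```bash
python3 - <<'E'
from h import *
print(arm.sense()["ee_pos"],arm.sense()["t"])
r=[]
for n in("scene","side","wrist"):
    i=arm.camera_info(n); im,d=arm.get_image(n);W=cloud(d,i);cv2.imwrite(f"pics/{n}2.png",im[:,:,::-1])
    for lo,hi in((118,132),(2,10)):
        m=(W[...,2]>lo)&(W[...,2]<hi)&(np.hypot(W[...,0]-478,W[...,1]-320)<(40 if lo>50 else 85))
        q=W[m]
        if len(q)>20:
            h=cv2.convexHull(q[:,:2].astype(np.float32));print(n,lo,q.mean(0).round(1),len(q),cv2.minEnclosingCircle(h),cv2.minAreaRect(h))
    print(table(n)[:3] if n!="wrist" else "")
E
```

```text
[509.54066778 218.85836837 205.51996332] 4.5167
scene 118 [481.2 326.3 124.3] 208 ((479.73956298828125, 326.17913818359375), 16.676864624023438) ((479.880126953125, 326.62725830078125), (30.92136001586914, 32.406829833984375), 49.76820755004883)
scene 2 [483.8 318.1   4.8] 1819 ((478.0041809082031, 320.0055236816406), 84.99176788330078) ((479.0351867675781, 320.6072998046875), (167.1356201171875, 164.32907104492188), 24.208160400390625)
(4.5667, np.float64(-0.955702094413876), np.float64(-0.9838591980060462))
side 118 [477.4 322.8 123.7] 53 ((478.89013671875, 323.77789306640625), 17.181272506713867) ((478.00775146484375, 323.9527587890625), (32.10799026489258, 28.406085968017578), 59.809627532958984)
side 2 [472.6 307.9   4.7] 525 ((478.1414794921875, 319.4528503417969), 84.35365295410156) ((477.9497985839844, 320.4737243652344), (157.7238311767578, 166.5023193359375), 63.64684295654297)
(4.6667, np.float64(-0.9161421920236057), np.float64(-0.897483204099367))
wrist 118 [481.9 324.4 124. ] 1386 ((479.9373474121094, 326.3021240234375), 17.364429473876953) ((480.6045227050781, 325.0552673339844), (31.322147369384766, 31.394277572631836), 76.3976058959961)
wrist 2 [487.  305.7   4.6] 6204 ((477.6982116699219, 320.52227783203125), 80.59144592285156) ((489.9303894042969, 323.86187744140625), (131.0793914794922, 132.9593048095703), 82.75357818603516)
```

Emit:
play_rows --pt "0.06 -0.3 0 0 0 0 1" --pt "0.07 -0.4 0 0 0 0 1" --pt "0.05 -0.3 0 0 0 0 1" --pt "0.015 -0.085 0.05 0 0 0 1" --pt "0 0 0.15 0 0 0 1"

```text
t: 5.18
ee_pos: [481.9, 323.1, 187.0]
tool_rot: [[0.898, 0.439, 0.002], [0.439, -0.898, 0.001], [0.003, -0.0, -1.0]]
wrist_force: [-0.2, 0.6, -0.1]
finger_gap: 85.7
finger_force: 0.0
```

Emit:
play_rows --pt "0 0 0.3 0 0 0 1" --pt "0 0 0.3 0 0 0 1" --pt "0 0 0.2 0 0 0 1" --pt "0 0 0.1 0 0 0 1" --pt "0 0 0 0 0 0 1"

```text
t: 5.6
ee_pos: [481.2, 320.3, 93.7]
tool_rot: [[0.899, 0.437, -0.003], [0.437, -0.899, -0.002], [-0.004, 0.0, -1.0]]
wrist_force: [-0.7, 0.2, -0.5]
finger_gap: 85.6
finger_force: 0.0
```

Emit:
play_rows --pt "0.006 -0.05 -0.01 0 0 0 1" --pt "0 0 0 0 0 0 0.2" --pt "0 0 0 0 0 0 0.2" --pt "0 0 0 0 0 0 0.2" --pt "0 0 0 0 0 0 0.2"

```text
t: 6.02
ee_pos: [480.0, 326.8, 97.6]
tool_rot: [[0.899, 0.439, 0.001], [0.439, -0.899, 0.001], [0.001, -0.0, -1.0]]
wrist_force: [0.1, -0.5, 0.3]
finger_gap: 38.7
finger_force: 0.0
```

Emit:
play_rows --pt "0 0 0 0 0 0 0.1" --pt "0 0 0 0 0 0 0.1" --pt "0 0 0 0 0 0 0.1" --pt "0 0 0 0 0 0 0.1" --pt "0 0 0 0 0 0 0.1"

```text
t: 6.43
ee_pos: [480.2, 326.7, 97.7]
tool_rot: [[0.899, 0.438, 0.001], [0.438, -0.899, 0.0], [0.001, 0.0, -1.0]]
wrist_force: [1.2, -1.1, 6.3]
finger_gap: 29.9
finger_force: 59.3
```

Emit:
play_rows --pt "0 0 -0.1 0 0 0 0.1" --pt "0 0 -0.3 0 0 0 0.1" --pt "0 0 -0.35 0 0 0 0.1" --pt "0 0 -0.27 0 0 0 0.1" --pt "0 0 -0.03 0 0 0 0.1"

```text
t: 6.85
ee_pos: [481.0, 327.3, 208.0]
tool_rot: [[0.899, 0.439, 0.006], [0.439, -0.899, 0.003], [0.007, -0.0, -1.0]]
wrist_force: [1.1, 0.7, -0.5]
finger_gap: 29.9
finger_force: 59.9
```

```bash
python3 - <<'E'
from h import *
s=arm.sense();print(s["ee_pos"],s["t"],s["wrist_force"],s["finger_gap"])
for n in("scene","side","scene","side"):
    r=table(n);print(n,r[:5]);cv2.imwrite(f"pics/{n}3.png",r[5][:,:,::-1])
i=arm.camera_info("scene");im,d=arm.get_image("scene");W=cloud(d,i)
m=(W[...,2]>95)&(W[...,2]<135)&(np.hypot(W[...,0]-480,W[...,1]-326)<60)
print(W[m].mean(0),W[m].min(0),W[m].max(0),m.sum())
E
```

```text
[481.02138928 327.30863291 208.00995184] 6.85 [ 1.05369217  0.74010635 -0.45295442] 29.877775218883016
scene (6.85, np.float64(0.8941380496463289), np.float64(0.8957804562944411), 269, [(np.float64(-0.67), np.float64(118.98), np.float64(60.0)), (np.float64(2.46), np.float64(119.73), np.float64(61.0))])
side (6.9, np.float64(0.9372967233382271), np.float64(0.9370438174428684), 107, [(np.float64(-0.63), np.float64(118.94), np.float64(34.0)), (np.float64(2.5), np.float64(120.22), np.float64(33.0))])
scene (6.95, np.float64(0.9758874380886747), np.float64(0.974018201957971), 268, [(np.float64(-0.59), np.float64(119.18), np.float64(60.0)), (np.float64(2.54), np.float64(119.72), np.float64(63.0))])
side (7.0, np.float64(1.0106479987159036), np.float64(1.0173775976729074), 101, [(np.float64(-0.55), np.float64(119.33), np.float64(33.0)), (np.float64(2.58), np.float64(119.93), np.float64(32.0))])
[496.62605332 334.32807235 124.44756221] [453.68058363 300.33405843 108.4829203 ] [506.13429689 352.93624612 134.9929501 ] 137
```

```bash
cat > plan.py <<'E'
from h import *
import sys, json
from scipy.optimize import least_squares
def knobang(n,pred):
    t=arm.sense()["t"];im,d=arm.get_image(n);W=cloud(d,arm.camera_info(n))
    z=W[...,2];R=np.hypot(W[...,0]-C[0],W[...,1]-C[1])
    m=(z>84)&(z<102)&(abs(R-120)<18);k,l,st,ce=cv2.connectedComponentsWithStats(m.astype(np.uint8));f=[]
    for i in range(1,k):
        if 20<st[i,4]<110:
            q=W[l==i].mean(0)[:2]-OFF[n][:2]-C
            e=(np.arctan2(q[1],q[0])+np.pi/2-pred+np.pi/2)%np.pi-np.pi/2
            if abs(e)<.3:f.append(pred+e)
    return t,f
D=[(3.483,-1.907),(3.533,-1.872),(3.583,-1.821),(3.633,-1.788),(4.567,-.984),(4.667,-.897),(6.85,.896),(6.9,.937),(6.95,.974),(7.0,1.017)]
try:D+=[tuple(x) for x in json.load(open("d.json"))]
except OSError:pass
def model():
    D_=np.array(D)
    f=lambda p,t:p[0]+p[1]*(1-np.exp(-p[2]*(t-7)))/p[2]
    r=least_squares(lambda p:np.r_[(f(p,D_[:,0])-D_[:,1])/.01,(p[2]-.025)/.006],[1,.8,.025])
    return lambda t:f(r.x,t),r.x
def look(cams):
    th,_=model();n=[]
    for c in cams:
        t,f=knobang(c,th(arm.sense()["t"]))
        if f: D.append((t,float(np.mean(f))));n.append([t,D[-1][1],round(D[-1][1]-th(t),3),len(f)])
    print("obs",n);json.dump(D[10:],open("d.json","w"))
def plan(N,napp,ztcp=199.5):
    th,p=model();s=arm.sense();R=np.array([[.8988,.4384,0],[.4384,-.8988,0],[0,0,-1]])
    w=p[1]*np.exp(-p[2]*(s["t"]-7));print("t",s["t"],"w",w,"pos",s["ee_pos"].round(1),"th",th(s["t"]))
    B=lambda t:np.r_[C+80*np.array([np.cos(th(t)),np.sin(th(t))]),ztcp]
    print("err now",(s["ee_pos"]-B(s["t"])).round(1))
    p0=s["ee_pos"].copy();cur=p0.copy();ta=s["t"]+napp/12
    v=(B(ta+.01)-B(ta-.01))/.02*napp/12; d=B(ta)-p0; rows=[]
    for i in range(1,N+1):
        t=s["t"]+i/12
        if i<=napp:
            u=i/napp; tgt=p0+d*(10*u**3-15*u**4+6*u**5)+v*(-4*u**3+7*u**4-3*u**5)
        else: tgt=B(t)
        st=np.round(R.T@(tgt-cur)/100,3);cur=cur+R@st*100;rows.append(st.tolist())
    for i in range(0,N,5): print([r+[0,0,0,.1] for r in rows[i:i+5]])
E
python3 - <<'E'
from plan import *
look(["scene"]);plan(20,15)
E
```

```text
obs [[7.1, 1.095243953051329, np.float64(-0.0), 2]]
t 7.15 w 0.794121968772795 pos [479.3 326.4 200.4] th 1.1351013417307472
err now [-110.5  266.1    0.9]
[[-0.002, 0.007, 0.0, 0, 0, 0, 0.1], [-0.009, 0.042, 0.0, 0, 0, 0, 0.1], [-0.022, 0.099, 0.001, 0, 0, 0, 0.1], [-0.038, 0.164, 0.0, 0, 0, 0, 0.1], [-0.054, 0.225, 0.001, 0, 0, 0, 0.1]]
[[-0.067, 0.276, 0.001, 0, 0, 0, 0.1], [-0.079, 0.308, 0.001, 0, 0, 0, 0.1], [-0.085, 0.32, 0.001, 0, 0, 0, 0.1], [-0.089, 0.309, 0.001, 0, 0, 0, 0.1], [-0.087, 0.278, 0.001, 0, 0, 0, 0.1]]
[[-0.083, 0.228, 0.001, 0, 0, 0, 0.1], [-0.075, 0.167, 0.001, 0, 0, 0, 0.1], [-0.066, 0.102, 0.0, 0, 0, 0, 0.1], [-0.057, 0.047, 0.0, 0, 0, 0, 0.1], [-0.052, 0.011, 0.0, 0, 0, 0, 0.1]]
[[-0.051, 0.006, 0.0, 0, 0, 0, 0.1], [-0.051, 0.01, 0.0, 0, 0, 0, 0.1], [-0.049, 0.012, 0.0, 0, 0, 0, 0.1], [-0.049, 0.016, 0.0, 0, 0, 0, 0.1], [-0.047, 0.019, 0.0, 0, 0, 0, 0.1]]
```

Emit:
play_rows --pt "-0.002 0.007 0.0 0 0 0 0.1" --pt "-0.009 0.042 0.0 0 0 0 0.1" --pt "-0.022 0.099 0.001 0 0 0 0.1" --pt "-0.038 0.164 0.0 0 0 0 0.1" --pt "-0.054 0.225 0.001 0 0 0 0.1"

```text
t: 7.57
ee_pos: [492.0, 272.3, 201.3]
tool_rot: [[0.898, 0.44, -0.0], [0.44, -0.898, 0.0], [-0.0, -0.0, -1.0]]
wrist_force: [0.8, 0.3, -1.6]
finger_gap: 29.9
finger_force: 59.8
```

Emit:
play_rows --pt "-0.067 0.276 0.001 0 0 0 0.1" --pt "-0.079 0.308 0.001 0 0 0 0.1" --pt "-0.085 0.32 0.001 0 0 0 0.1" --pt "-0.089 0.309 0.001 0 0 0 0.1" --pt "-0.087 0.278 0.001 0 0 0 0.1"

```text
t: 7.98
ee_pos: [520.8, 118.4, 201.0]
tool_rot: [[0.899, 0.438, 0.0], [0.438, -0.899, -0.0], [-0.0, 0.0, -1.0]]
wrist_force: [0.7, 0.3, -1.5]
finger_gap: 29.7
finger_force: 59.8
```

Emit:
play_rows --pt "-0.083 0.228 0.001 0 0 0 0.1" --pt "-0.075 0.167 0.001 0 0 0 0.1" --pt "-0.066 0.102 0.0 0 0 0 0.1" --pt "-0.057 0.047 0.0 0 0 0 0.1" --pt "-0.052 0.011 0.0 0 0 0 0.1"

```text
t: 8.4
ee_pos: [514.9, 55.7, 200.8]
tool_rot: [[0.899, 0.438, -0.0], [0.438, -0.899, 0.0], [-0.0, -0.0, -1.0]]
wrist_force: [0.1, 0.8, -3.0]
finger_gap: 29.5
finger_force: 59.8
```

Emit:
play_rows --pt "-0.051 0.006 0.0 0 0 0 0.1" --pt "-0.051 0.01 0.0 0 0 0 0.1" --pt "-0.049 0.012 0.0 0 0 0 0.1" --pt "-0.049 0.016 0.0 0 0 0 0.1" --pt "-0.047 0.019 0.0 0 0 0 0.1"

```text
t: 8.82
ee_pos: [495.4, 40.2, 201.0]
tool_rot: [[0.898, 0.439, 0.0], [0.439, -0.898, 0.0], [0.0, -0.0, -1.0]]
wrist_force: [0.3, -0.6, -2.5]
finger_gap: 29.4
finger_force: 59.8
```

```bash
python3 - <<'E'
from plan import *
look(["scene"])
im,d=arm.get_image("side");cv2.imwrite("pics/side4.png",im[:,:,::-1]);np.save("pics/side4.npy",d)
plan(20,3)
E
```

```text
obs [[8.8167, 2.4455342675977736, np.float64(0.014), 2]]
t 8.9167 w 0.7673702653459878 pos [495.4  39.8 201. ] th 2.51950576794096
err now [4.4 5.5 1.5]
[[-0.031, 0.017, 0.003, 0, 0, 0, 0.1], [-0.096, 0.055, 0.009, 0, 0, 0, 0.1], [-0.063, 0.043, 0.003, 0, 0, 0, 0.1], [-0.039, 0.033, 0.0, 0, 0, 0, 0.1], [-0.036, 0.036, 0.0, 0, 0, 0, 0.1]]
[[-0.033, 0.038, 0.0, 0, 0, 0, 0.1], [-0.031, 0.04, 0.0, 0, 0, 0, 0.1], [-0.029, 0.041, 0.0, 0, 0, 0, 0.1], [-0.026, 0.044, 0.0, 0, 0, 0, 0.1], [-0.023, 0.044, 0.0, 0, 0, 0, 0.1]]
[[-0.02, 0.046, 0.0, 0, 0, 0, 0.1], [-0.017, 0.047, 0.0, 0, 0, 0, 0.1], [-0.014, 0.048, 0.0, 0, 0, 0, 0.1], [-0.011, 0.049, 0.0, 0, 0, 0, 0.1], [-0.008, 0.049, 0.0, 0, 0, 0, 0.1]]
[[-0.005, 0.05, 0.0, 0, 0, 0, 0.1], [-0.002, 0.049, 0.0, 0, 0, 0, 0.1], [0.002, 0.05, 0.0, 0, 0, 0, 0.1], [0.004, 0.049, 0.0, 0, 0, 0, 0.1], [0.007, 0.049, 0.0, 0, 0, 0, 0.1]]
```

View pics/side4.png

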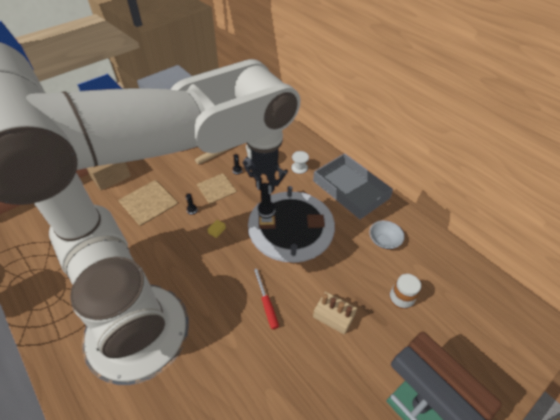

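The side view shows the lamp head at (267,210), just above the buckle at (266,224). Next I'll follow it and check the lamp height from the depth data.

Emit:
play_rows --pt "-0.031 0.017 0.003 0 0 0 0.1" --pt "-0.096 0.055 0.009 0 0 0 0.1" --pt "-0.063 0.043 0.003 0 0 0 0.1" --pt "-0.039 0.033 0.0 0 0 0 0.1" --pt "-0.036 0.036 0.0 0 0 0 0.1"

```text
t: 9.33
ee_pos: [479.7, 11.1, 199.4]
tool_rot: [[0.899, 0.438, 0.0], [0.438, -0.899, 0.0], [0.0, -0.0, -1.0]]
wrist_force: [0.6, -0.2, -2.2]
finger_gap: 30.0
finger_force: 59.8
```

Emit:
play_rows --pt "-0.033 0.038 0.0 0 0 0 0.1" --pt "-0.031 0.04 0.0 0 0 0 0.1" --pt "-0.029 0.041 0.0 0 0 0 0.1" --pt "-0.026 0.044 0.0 0 0 0 0.1" --pt "-0.023 0.044 0.0 0 0 0 0.1"

```text
t: 9.75
ee_pos: [476.4, -13.4, 199.4]
tool_rot: [[0.899, 0.438, -0.0], [0.438, -0.899, 0.0], [-0.0, -0.0, -1.0]]
wrist_force: [0.4, 0.1, -1.7]
finger_gap: 29.3
finger_force: 59.8
```

```bash
python3 - <<'E'
from plan import *
look(["side"]);plan(20,3)
d=np.load("pics/side4.npy");W=cloud(d,arm.camera_info("side"))
q=W[200:222,255:280].reshape(-1,3);q=q[(q[:,2]>85)&(q[:,2]<150)&(np.hypot(q[:,0]-495,q[:,1]-40)<45)]
print("lampz pct",np.percentile(q[:,2],[0,2,5,10,50]),q.mean(0),len(q))
h=q[(q[:,2]>100)&(q[:,2]<136)];print(h.min(0),h.max(0),len(h))
E
```

```text
obs [[9.75, 3.1580740926223587, np.float64(0.005), 1]]
t 9.8 w 0.7542959435494262 pos [476.4 -14.1 199.4] th 3.1943037625980013
err now [ 0.3  2.4 -0.1]
[[-0.01, 0.023, -0.0, 0, 0, 0, 0.1], [-0.03, 0.077, -0.001, 0, 0, 0, 0.1], [-0.019, 0.064, -0.0, 0, 0, 0, 0.1], [-0.009, 0.049, -0.0, 0, 0, 0, 0.1], [-0.006, 0.049, -0.0, 0, 0, 0, 0.1]]
[[-0.002, 0.05, -0.0, 0, 0, 0, 0.1], [-0.0, 0.05, -0.0, 0, 0, 0, 0.1], [0.003, 0.049, -0.0, 0, 0, 0, 0.1], [0.007, 0.049, -0.0, 0, 0, 0, 0.1], [0.009, 0.049, -0.0, 0, 0, 0, 0.1]]
[[0.012, 0.047, -0.0, 0, 0, 0, 0.1], [0.015, 0.047, -0.0, 0, 0, 0, 0.1], [0.018, 0.046, -0.0, 0, 0, 0, 0.1], [0.021, 0.044, -0.0, 0, 0, 0, 0.1], [0.024, 0.043, -0.0, 0, 0, 0, 0.1]]
[[0.026, 0.042, -0.0, 0, 0, 0, 0.1], [0.028, 0.04, -0.0, 0, 0, 0, 0.1], [0.031, 0.037, -0.0, 0, 0, 0, 0.1], [0.033, 0.036, -0.0, 0, 0, 0, 0.1], [0.035, 0.034, -0.0, 0, 0, 0, 0.1]]
lampz pct [107.90836768 110.66214804 113.55695261 116.37509864 135.16670725] [484.52094105  26.10027062 133.24940448] 208
[465.6607578   10.53553159 107.90836768] [515.61914315  56.23628073 135.94273113] 111
```

Emit:
play_rows --pt "-0.01 0.023 0 0 0 0 0.1" --pt "-0.03 0.077 -0.001 0 0 0 0.1" --pt "-0.019 0.064 0 0 0 0 0.1" --pt "-0.009 0.049 0 0 0 0 0.1" --pt "-0.006 0.049 0 0 0 0 0.1"

```text
t: 10.22
ee_pos: [481.4, -40.4, 199.5]
tool_rot: [[0.899, 0.438, -0.0], [0.438, -0.899, 0.0], [-0.0, -0.0, -1.0]]
wrist_force: [1.4, 0.1, -3.0]
finger_gap: 29.7
finger_force: 59.8
```

Emit:
play_rows --pt "-0.002 0.05 0 0 0 0 0.1" --pt "0 0.05 0 0 0 0 0.1" --pt "0.003 0.049 0 0 0 0 0.1" --pt "0.007 0.049 0 0 0 0 0.1" --pt "0.009 0.049 0 0 0 0 0.1"

```text
t: 10.63
ee_pos: [493.9, -61.6, 199.5]
tool_rot: [[0.899, 0.438, -0.0], [0.438, -0.899, 0.0], [0.0, -0.0, -1.0]]
wrist_force: [0.1, 0.3, -2.2]
finger_gap: 29.4
finger_force: 59.8
```

Emit:
play_rows --pt "0.012 0.047 0 0 0 0 0.1" --pt "0.015 0.047 0 0 0 0 0.1" --pt "0.018 0.046 0 0 0 0 0.1" --pt "0.021 0.044 0 0 0 0 0.1" --pt "0.024 0.043 0 0 0 0 0.1"

```text
t: 11.05
ee_pos: [512.0, -78.0, 199.5]
tool_rot: [[0.899, 0.438, 0.0], [0.438, -0.899, 0.0], [0.0, -0.0, -1.0]]
wrist_force: [0.8, -0.4, -2.0]
finger_gap: 29.6
finger_force: 59.8
```

Emit:
play_rows --pt "0.026 0.042 0 0 0 0 0.1" --pt "0.028 0.04 0 0 0 0 0.1" --pt "0.031 0.037 0 0 0 0 0.1" --pt "0.033 0.036 0 0 0 0 0.1" --pt "0.035 0.034 0 0 0 0 0.1"

```text
t: 11.47
ee_pos: [534.1, -88.1, 199.5]
tool_rot: [[0.899, 0.438, -0.0], [0.438, -0.899, 0.0], [0.0, -0.0, -1.0]]
wrist_force: [-0.6, 0.0, -2.0]
finger_gap: 29.8
finger_force: 59.8
```

```bash
python3 - <<'E'
from plan import *
look(["side"]);plan(30,3)
E
```

```text
obs [[11.4667, 4.4384159933437015, np.float64(0.009), 2]]
t 11.5167 w 0.7294995641200503 pos [534.7 -88.3 199.4] th 4.472701120885973
err now [-2.3  1.7 -0.1]
[[0.019, 0.017, -0.0, 0, 0, 0, 0.1], [0.061, 0.054, -0.001, 0, 0, 0, 0.1], [0.053, 0.037, -0.0, 0, 0, 0, 0.1], [0.043, 0.022, -0.0, 0, 0, 0, 0.1], [0.044, 0.02, -0.0, 0, 0, 0, 0.1]]
[[0.045, 0.017, -0.0, 0, 0, 0, 0.1], [0.046, 0.014, -0.0, 0, 0, 0, 0.1], [0.046, 0.012, -0.0, 0, 0, 0, 0.1], [0.048, 0.008, -0.0, 0, 0, 0, 0.1], [0.047, 0.006, -0.0, 0, 0, 0, 0.1]]
[[0.048, 0.003, -0.0, 0, 0, 0, 0.1], [0.047, 0.0, -0.0, 0, 0, 0, 0.1], [0.048, -0.003, -0.0, 0, 0, 0, 0.1], [0.047, -0.005, -0.0, 0, 0, 0, 0.1], [0.047, -0.009, -0.0, 0, 0, 0, 0.1]]
[[0.046, -0.011, -0.0, 0, 0, 0, 0.1], [0.045, -0.013, -0.0, 0, 0, 0, 0.1], [0.044, -0.017, -0.0, 0, 0, 0, 0.1], [0.043, -0.019, -0.0, 0, 0, 0, 0.1], [0.042, -0.021, -0.0, 0, 0, 0, 0.1]]
[[0.04, -0.024, -0.0, 0, 0, 0, 0.1], [0.039, -0.026, -0.0, 0, 0, 0, 0.1], [0.038, -0.028, -0.0, 0, 0, 0, 0.1], [0.035, -0.03, -0.0, 0, 0, 0, 0.1], [0.034, -0.033, -0.0, 0, 0, 0, 0.1]]
[[0.031, -0.034, -0.0, 0, 0, 0, 0.1], [0.03, -0.035, -0.0, 0, 0, 0, 0.1], [0.027, -0.038, -0.0, 0, 0, 0, 0.1], [0.026, -0.039, -0.0, 0, 0, 0, 0.1], [0.022, -0.04, -0.0, 0, 0, 0, 0.1]]
```

Tracking error is about 3 mm, so I'll continue.

Emit:
play_rows --pt "0.019 0.017 0 0 0 0 0.1" --pt "0.061 0.054 -0.001 0 0 0 0.1" --pt "0.053 0.037 0 0 0 0 0.1" --pt "0.043 0.022 0 0 0 0 0.1" --pt "0.044 0.02 0 0 0 0 0.1"

```text
t: 11.93
ee_pos: [560.6, -91.8, 199.5]
tool_rot: [[0.899, 0.438, -0.0], [0.438, -0.899, 0.0], [-0.0, -0.0, -1.0]]
wrist_force: [-0.5, -0.2, -1.8]
finger_gap: 29.7
finger_force: 59.8
```

Emit:
play_rows --pt "0.045 0.017 0 0 0 0 0.1" --pt "0.046 0.014 0 0 0 0 0.1" --pt "0.046 0.012 0 0 0 0 0.1" --pt "0.048 0.008 0 0 0 0 0.1" --pt "0.047 0.006 0 0 0 0 0.1"

```text
t: 12.35
ee_pos: [583.8, -86.5, 199.6]
tool_rot: [[0.899, 0.438, -0.0], [0.438, -0.899, 0.0], [-0.0, -0.0, -1.0]]
wrist_force: [0.5, 0.9, -2.2]
finger_gap: 30.0
finger_force: 59.8
```

Emit:
play_rows --pt "0.048 0.003 0 0 0 0 0.1" --pt "0.047 0 0 0 0 0 0.1" --pt "0.048 -0.003 0 0 0 0 0.1" --pt "0.047 -0.005 0 0 0 0 0.1" --pt "0.047 -0.009 0 0 0 0 0.1"

```text
t: 12.77
ee_pos: [604.4, -74.8, 199.6]
tool_rot: [[0.899, 0.438, -0.0], [0.438, -0.899, 0.0], [0.0, -0.0, -1.0]]
wrist_force: [0.6, 0.7, -1.8]
finger_gap: 29.3
finger_force: 59.8
```

Emit:
play_rows --pt "0.046 -0.011 0 0 0 0 0.1" --pt "0.045 -0.013 0 0 0 0 0.1" --pt "0.044 -0.017 0 0 0 0 0.1" --pt "0.043 -0.019 0 0 0 0 0.1" --pt "0.042 -0.021 0 0 0 0 0.1"

```text
t: 13.18
ee_pos: [620.5, -57.8, 199.6]
tool_rot: [[0.899, 0.438, -0.0], [0.438, -0.899, 0.0], [-0.0, -0.0, -1.0]]
wrist_force: [-0.1, -0.0, -1.7]
finger_gap: 29.6
finger_force: 59.8
```

Emit:
play_rows --pt "0.04 -0.024 0 0 0 0 0.1" --pt "0.039 -0.026 0 0 0 0 0.1" --pt "0.038 -0.028 0 0 0 0 0.1" --pt "0.035 -0.03 0 0 0 0 0.1" --pt "0.034 -0.033 0 0 0 0 0.1"

```text
t: 13.6
ee_pos: [631.0, -36.9, 199.6]
tool_rot: [[0.899, 0.438, 0.0], [0.438, -0.899, 0.0], [0.0, -0.0, -1.0]]
wrist_force: [0.4, 0.3, -1.6]
finger_gap: 29.7
finger_force: 59.8
```

```bash
python3 - <<'E'
from plan import *
look(["scene"])
im,d=arm.get_image("side");cv2.imwrite("pics/side5.png",im[100:300,180:400,::-1].repeat(3,0).repeat(3,1))
plan(40,3)
E
```

```text
obs [[13.6, 5.9690995913777485, np.float64(0.009), 2]]
t 13.7 w 0.6988725949718025 pos [630.9 -36.6 199.6] th 6.036792575586869
err now [-2.6 -4.8  0.1]
[[0.021, -0.022, 0.0, 0, 0, 0, 0.1], [0.064, -0.069, 0.0, 0, 0, 0, 0.1], [0.04, -0.054, 0.001, 0, 0, 0, 0.1], [0.022, -0.041, -0.0, 0, 0, 0, 0.1], [0.02, -0.042, -0.0, 0, 0, 0, 0.1]]
[[0.017, -0.043, -0.0, 0, 0, 0, 0.1], [0.014, -0.043, -0.0, 0, 0, 0, 0.1], [0.013, -0.045, -0.0, 0, 0, 0, 0.1], [0.009, -0.045, -0.0, 0, 0, 0, 0.1], [0.007, -0.045, -0.0, 0, 0, 0, 0.1]]
[[0.004, -0.046, -0.0, 0, 0, 0, 0.1], [0.002, -0.045, -0.0, 0, 0, 0, 0.1], [-0.001, -0.046, -0.0, 0, 0, 0, 0.1], [-0.003, -0.045, -0.0, 0, 0, 0, 0.1], [-0.006, -0.045, -0.0, 0, 0, 0, 0.1]]
[[-0.009, -0.045, -0.0, 0, 0, 0, 0.1], [-0.011, -0.044, -0.0, 0, 0, 0, 0.1], [-0.014, -0.043, -0.0, 0, 0, 0, 0.1], [-0.016, -0.042, -0.0, 0, 0, 0, 0.1], [-0.018, -0.041, -0.0, 0, 0, 0, 0.1]]
[[-0.02, -0.04, -0.0, 0, 0, 0, 0.1], [-0.023, -0.039, -0.0, 0, 0, 0, 0.1], [-0.025, -0.037, -0.0, 0, 0, 0, 0.1], [-0.026, -0.036, -0.0, 0, 0, 0, 0.1], [-0.029, -0.034, -0.0, 0, 0, 0, 0.1]]
[[-0.031, -0.033, -0.0, 0, 0, 0, 0.1], [-0.032, -0.031, -0.0, 0, 0, 0, 0.1], [-0.034, -0.029, -0.0, 0, 0, 0, 0.1], [-0.035, -0.026, -0.0, 0, 0, 0, 0.1], [-0.037, -0.025, -0.0, 0, 0, 0, 0.1]]
[[-0.037, -0.023, -0.0, 0, 0, 0, 0.1], [-0.04, -0.021, -0.0, 0, 0, 0, 0.1], [-0.04, -0.018, -0.0, 0, 0, 0, 0.1], [-0.04, -0.016, -0.0, 0, 0, 0, 0.1], [-0.042, -0.014, -0.0, 0, 0, 0, 0.1]]
[[-0.042, -0.011, -0.0, 0, 0, 0, 0.1], [-0.043, -0.01, -0.0, 0, 0, 0, 0.1], [-0.043, -0.006, -0.0, 0, 0, 0, 0.1], [-0.044, -0.005, -0.0, 0, 0, 0, 0.1], [-0.043, -0.002, -0.0, 0, 0, 0, 0.1]]
```

View pics/side5.png

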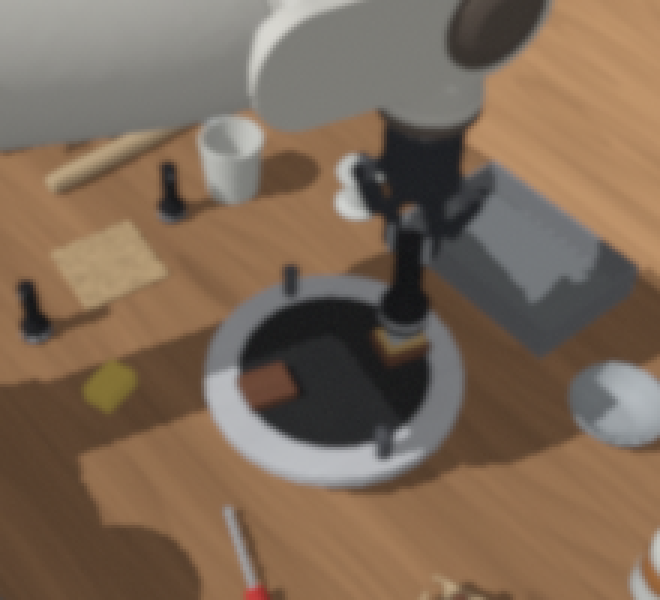

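The crop shows the lamp head at (403,320), directly over the brass buckle at (400,345). I'll carry on to t≈17.

Emit:
play_rows --pt "0.021 -0.022 0 0 0 0 0.1" --pt "0.064 -0.069 0 0 0 0 0.1" --pt "0.04 -0.054 0.001 0 0 0 0.1" --pt "0.022 -0.041 0 0 0 0 0.1" --pt "0.02 -0.042 0 0 0 0 0.1"

```text
t: 14.12
ee_pos: [635.9, -8.7, 199.5]
tool_rot: [[0.899, 0.439, -0.0], [0.439, -0.899, 0.0], [0.0, -0.0, -1.0]]
wrist_force: [-0.0, 0.1, -2.4]
finger_gap: 29.8
finger_force: 59.8
```

Emit:
play_rows --pt "0.017 -0.043 0 0 0 0 0.1" --pt "0.014 -0.043 0 0 0 0 0.1" --pt "0.013 -0.045 0 0 0 0 0.1" --pt "0.009 -0.045 0 0 0 0 0.1" --pt "0.007 -0.045 0 0 0 0 0.1"

```text
t: 14.53
ee_pos: [631.4, 13.4, 199.5]
tool_rot: [[0.899, 0.438, -0.0], [0.438, -0.899, 0.0], [0.0, -0.0, -1.0]]
wrist_force: [0.1, -0.6, -1.3]
finger_gap: 29.8
finger_force: 59.8
```

Emit:
play_rows --pt "0.004 -0.046 0 0 0 0 0.1" --pt "0.002 -0.045 0 0 0 0 0.1" --pt "-0.001 -0.046 0 0 0 0 0.1" --pt "-0.003 -0.045 0 0 0 0 0.1" --pt "-0.006 -0.045 0 0 0 0 0.1"

```text
t: 14.95
ee_pos: [620.9, 33.6, 199.5]
tool_rot: [[0.899, 0.438, -0.0], [0.438, -0.899, 0.0], [0.0, -0.0, -1.0]]
wrist_force: [0.2, -0.1, -2.2]
finger_gap: 29.6
finger_force: 59.8
```

Emit:
play_rows --pt "-0.009 -0.045 0 0 0 0 0.1" --pt "-0.011 -0.044 0 0 0 0 0.1" --pt "-0.014 -0.043 0 0 0 0 0.1" --pt "-0.016 -0.042 0 0 0 0 0.1" --pt "-0.018 -0.041 0 0 0 0 0.1"

```text
t: 15.37
ee_pos: [605.3, 49.8, 199.5]
tool_rot: [[0.899, 0.438, 0.0], [0.438, -0.899, 0.0], [0.0, -0.0, -1.0]]
wrist_force: [0.3, 0.0, -2.0]
finger_gap: 29.9
finger_force: 59.8
```

Emit:
play_rows --pt "-0.02 -0.04 0 0 0 0 0.1" --pt "-0.023 -0.039 0 0 0 0 0.1" --pt "-0.025 -0.037 0 0 0 0 0.1" --pt "-0.026 -0.036 0 0 0 0 0.1" --pt "-0.029 -0.034 0 0 0 0 0.1"

```text
t: 15.78
ee_pos: [586.0, 61.1, 199.5]
tool_rot: [[0.899, 0.438, -0.0], [0.438, -0.899, 0.0], [0.0, -0.0, -1.0]]
wrist_force: [0.2, 0.7, -2.7]
finger_gap: 29.7
finger_force: 59.8
```

Emit:
play_rows --pt "-0.031 -0.033 0 0 0 0 0.1" --pt "-0.032 -0.031 0 0 0 0 0.1" --pt "-0.034 -0.029 0 0 0 0 0.1" --pt "-0.035 -0.026 0 0 0 0 0.1" --pt "-0.037 -0.025 0 0 0 0 0.1"

```text
t: 16.2
ee_pos: [564.5, 66.5, 199.5]
tool_rot: [[0.899, 0.438, 0.0], [0.438, -0.899, 0.0], [0.0, -0.0, -1.0]]
wrist_force: [0.2, -0.9, -1.0]
finger_gap: 29.6
finger_force: 59.8
```

Emit:
play_rows --pt "-0.037 -0.023 0 0 0 0 0.1" --pt "-0.04 -0.021 0 0 0 0 0.1" --pt "-0.04 -0.018 0 0 0 0 0.1" --pt "-0.04 -0.016 0 0 0 0 0.1" --pt "-0.042 -0.014 0 0 0 0 0.1"

```text
t: 16.62
ee_pos: [542.6, 65.9, 199.5]
tool_rot: [[0.899, 0.438, 0.0], [0.438, -0.899, 0.0], [0.0, -0.0, -1.0]]
wrist_force: [-0.4, -0.3, -1.7]
finger_gap: 29.3
finger_force: 59.8
```

Emit:
play_rows --pt "-0.042 -0.011 0 0 0 0 0.1" --pt "-0.043 -0.01 0 0 0 0 0.1" --pt "-0.043 -0.006 0 0 0 0 0.1" --pt "-0.044 -0.005 0 0 0 0 0.1" --pt "-0.043 -0.002 0 0 0 0 0.1"

```text
t: 17.03
ee_pos: [521.8, 59.4, 199.5]
tool_rot: [[0.899, 0.438, -0.0], [0.438, -0.899, 0.0], [0.0, -0.0, -1.0]]
wrist_force: [-0.4, 0.4, -1.2]
finger_gap: 29.7
finger_force: 59.8
```

```bash
python3 - <<'E'
from plan import *
look(["scene","side"]);plan(10,3)
im,d=arm.get_image("side");W=cloud(d,arm.camera_info("side"));p=arm.sense()["ee_pos"]
m=(np.hypot(W[...,0]-p[0]+3,W[...,1]-p[1]+5)<45)&(W[...,2]>96)&(W[...,2]<134);q=W[m];print("head",q.min(0),q.max(0),len(q))
E
```

```text
obs [[17.0333, 8.292095797094694, np.float64(0.004), 1], [17.0833, 8.323930839474757, np.float64(0.003), 2]]
t 17.1333 w 0.6517987994461857 pos [521.8  59.3 199.6] th 8.35655441889626
err now [4.3 1.5 0.1]
[[-0.027, 0.0, 0.0, 0, 0, 0, 0.1], [-0.085, 0.004, 0.001, 0, 0, 0, 0.1], [-0.062, 0.008, 0.0, 0, 0, 0, 0.1], [-0.042, 0.01, 0.0, 0, 0, 0, 0.1], [-0.041, 0.012, 0.0, 0, 0, 0, 0.1]]
[[-0.041, 0.015, 0.0, 0, 0, 0, 0.1], [-0.039, 0.017, 0.0, 0, 0, 0, 0.1], [-0.039, 0.018, 0.0, 0, 0, 0, 0.1], [-0.037, 0.021, 0.0, 0, 0, 0, 0.1], [-0.037, 0.023, 0.0, 0, 0, 0, 0.1]]
head [493.34520394  31.30406815 106.38711179] [533.87608743  83.11865596 133.80981102] 95
```

That is more than 8.5 s of continuous following. Now I'll carry the lamp back to the mat.

Emit:
play_rows --pt "0.012 -0.04 -0.02 0 0 0 0.1" --pt "0.031 -0.1 -0.04 0 0 0 0.1" --pt "0.049 -0.16 -0.04 0 0 0 0.1" --pt "0.062 -0.2 0 0 0 0 0.1" --pt "0.074 -0.24 0 0 0 0 0.1"

```text
t: 17.6
ee_pos: [510.3, 137.2, 210.1]
tool_rot: [[0.899, 0.438, 0.001], [0.438, -0.899, 0.0], [0.001, 0.0, -1.0]]
wrist_force: [-0.4, 0.9, -1.9]
finger_gap: 29.7
finger_force: 59.8
```

Emit:
play_rows --pt "0.077 -0.25 0 0 0 0 0.1" --pt "0.077 -0.25 0 0 0 0 0.1" --pt "0.077 -0.25 0 0 0 0 0.1" --pt "0.077 -0.25 0 0 0 0 0.1" --pt "0.077 -0.25 0 0 0 0 0.1"

```text
t: 18.02
ee_pos: [489.4, 267.5, 209.9]
tool_rot: [[0.899, 0.439, 0.0], [0.439, -0.899, 0.0], [0.0, -0.0, -1.0]]
wrist_force: [-0.2, -0.5, -1.4]
finger_gap: 30.1
finger_force: 59.8
```

Emit:
play_rows --pt "0.068 -0.22 0 0 0 0 0.1" --pt "0.053 -0.17 0 0 0 0 0.1" --pt "0.037 -0.12 0 0 0 0 0.1" --pt "0.02 -0.066 0 0 0 0 0.1" --pt "0.006 -0.02 0 0 0 0 0.1"

```text
t: 18.43
ee_pos: [480.1, 328.0, 209.5]
tool_rot: [[0.898, 0.439, -0.0], [0.439, -0.898, 0.0], [-0.0, -0.0, -1.0]]
wrist_force: [0.5, -0.1, -2.2]
finger_gap: 29.6
finger_force: 59.8
```

Emit:
play_rows --pt "0 0 0.1 0 0 0 0.1" --pt "0 0 0.2 0 0 0 0.1" --pt "0 0 0.25 0 0 0 0.1" --pt "0 0 0.2 0 0 0 0.1" --pt "0 0 0.1 0 0 0 0.1"

```text
t: 18.85
ee_pos: [479.7, 325.5, 121.4]
tool_rot: [[0.899, 0.437, -0.003], [0.437, -0.899, -0.002], [-0.003, 0.0, -1.0]]
wrist_force: [0.4, 0.0, -2.1]
finger_gap: 29.5
finger_force: 59.8
```

Emit:
play_rows --pt "0 0 0.05 0 0 0 0.1" --pt "0 0 0 0 0 0 0.1" --pt "0 0 0 0 0 0 0.1" --pt "0 0 0 0 0 0 0.1" --pt "0 0 0 0 0 0 0.1"

```text
t: 19.27
ee_pos: [480.9, 327.1, 120.7]
tool_rot: [[0.899, 0.438, 0.001], [0.438, -0.899, 0.001], [0.002, -0.0, -1.0]]
wrist_force: [-0.3, 0.2, -1.7]
finger_gap: 29.5
finger_force: 59.8
```

```bash
python3 - <<'E'
from h import *
s=arm.sense();print(s["ee_pos"],s["t"],s["wrist_force"])
im,d=arm.get_image("scene");cv2.imwrite("pics/s6.png",im[240:400,270:470,::-1].repeat(3,0).repeat(3,1))
E
```

```text
[480.94830686 327.12543484 120.66416679] 19.2667 [-0.31514805  0.1816904  -1.70579316]
```

View pics/s6.png

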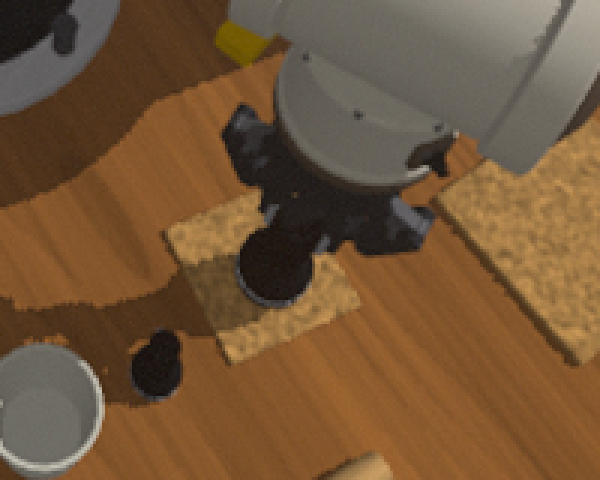

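The lamp hangs over the mat at (275,265) in the crop. I'll lower it gently, shifted slightly toward the mat's centre.

Emit:
play_rows --pt "-0.026 0.054 0.05 0 0 0 0.1" --pt "0 0 0.07 0 0 0 0.1" --pt "0 0 0.06 0 0 0 0.1" --pt "0 0 0.025 0 0 0 0.1" --pt "0 0 0.015 0 0 0 0.1"

```text
t: 19.73
ee_pos: [480.8, 320.9, 97.6]
tool_rot: [[0.899, 0.438, 0.001], [0.438, -0.899, 0.0], [0.001, 0.0, -1.0]]
wrist_force: [-1.0, -3.4, 18.8]
finger_gap: 29.8
finger_force: 62.1
```

Emit:
play_rows --pt "0 0 0.005 0 0 0 0.1" --pt "0 0 0 0 0 0 0.1" --pt "0 0 0 0 0 0 0.1" --pt "0 0 0 0 0 0 0.1" --pt "0 0 0 0 0 0 0.1"

```text
t: 20.15
ee_pos: [480.9, 321.0, 97.7]
tool_rot: [[0.899, 0.438, 0.001], [0.438, -0.899, 0.0], [0.001, 0.0, -1.0]]
wrist_force: [-1.4, -3.5, 8.1]
finger_gap: 29.7
finger_force: 61.0
```

Contact is made, with 8 N pressing on the mat. I'll open the hand and retreat upward.

Emit:
play_rows --pt "0 0 0 0 0 0 0.5" --pt "0 0 0 0 0 0 0.6" --pt "0 0 0 0 0 0 0.8" --pt "0 0 0 0 0 0 1" --pt "0 0 0 0 0 0 1"

```text
t: 20.57
ee_pos: [480.5, 321.0, 96.9]
tool_rot: [[0.899, 0.438, -0.0], [0.438, -0.899, 0.0], [-0.0, -0.0, -1.0]]
wrist_force: [-0.4, -0.0, 0.1]
finger_gap: 83.9
finger_force: 0.0
```

Emit:
play_rows --pt "0 0 0 0 0 0 1" --pt "0 0 -0.05 0 0 0 1" --pt "0 0 -0.15 0 0 0 1" --pt "0 0 -0.25 0 0 0 1" --pt "0 0 -0.25 0 0 0 1"

```text
t: 20.98
ee_pos: [480.2, 320.8, 167.8]
tool_rot: [[0.899, 0.438, -0.001], [0.438, -0.899, -0.0], [-0.001, -0.0, -1.0]]
wrist_force: [1.0, 0.3, 0.0]
finger_gap: 85.4
finger_force: 0.0
```

Emit:
play_rows --pt "0 0 -0.25 0 0 0 1" --pt "0 0 -0.25 0 0 0 1" --pt "0 0 -0.1 0 0 0 1" --pt "0 0 -0.05 0 0 0 1" --pt "0 0 0 0 0 0 1"

```text
t: 21.4
ee_pos: [480.7, 321.0, 232.6]
tool_rot: [[0.899, 0.438, 0.001], [0.438, -0.899, 0.001], [0.001, -0.0, -1.0]]
wrist_force: [0.2, 0.3, -0.3]
finger_gap: 85.3
finger_force: 0.0
```

```bash
python3 - <<'E'
from h import *
s=arm.sense();print(s["ee_pos"],s["t"],s["finger_gap"])
im,d=arm.get_image("scene");W=cloud(d,arm.camera_info("scene"));cv2.imwrite("pics/s7.png",im[:,:,::-1])
m=(W[...,2]>117)&(W[...,2]<132)&(np.hypot(W[...,0]-480,W[...,1]-321)<40);print(W[m].mean(0),m.sum())
E
```

```text
[480.67932476 321.03064643 232.61348702] 21.4 85.34032746651133
[482.71659407 321.44125379 124.09691945] 209
```

View pics/s7.png

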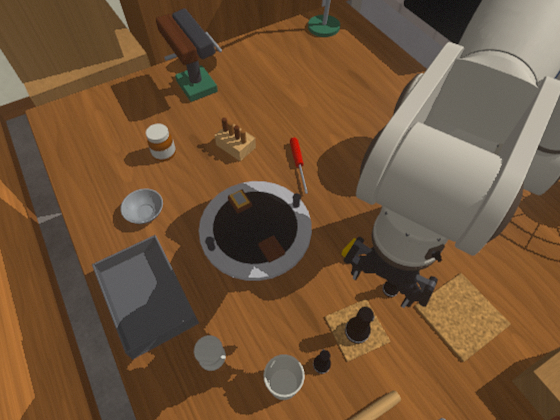

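The lamp stands upright on its mat at (360,328), the hand is clear of everything, and the other things on the bench haven't moved.

```bash
python3 -c "
from workcell import arm
print(arm.finish_job())"
```

```text
the job is handed in; nothing more can be done
None
```

I handed the job in at about 21.5 s: the table coasted at about 7.6 s per turn, the lamp followed the buckle for about 8.6 s, about 3 cm above it and 2–6 mm off sideways at each check, and it now stands upright and released on its cork mat.

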